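Lock a flask press and start its pressing bolt

TASK

Lock the flask press: turn the two captive T knobs on its bridge clockwise (seen from above) until both are fully against their stops. Then start the centre bolt by its crank: turn it backward (counter-clockwise) until the bolt drops into its thread, then forward (clockwise) one full turn from there, and finish while still gripping the crank's handle in that position. Leave the loose bottle, carton and pot beside the press where they stand.

Things in the scene. Friction and masses are not known exactly. Their poses are not given: they have to be found in the camera images.
- press: flask press, fixed: grey base plate 120 x 330 x 12 mm, brass flask, two columns and an aluminium bridge 50 x 310 x 14 mm (top at z = 86 mm). Origin: centre of the underside, on the centre bolt's vertical axis; x away from the robot, y along the bridge to the left. Knobs at y = +130 and -130 mm. The round steel boss (56 mm across) in the middle ends at z = 94 mm.
- knob_left_grip (a point): grip point of the left T knob (y = +130 mm on the press), at mid-height of its black cross-bar (14 mm thick, 50 mm long, 28 mm high), on the knob's axis, about 124 mm above the worktop. The point turns with the knob, z up; the bar's long direction is the point's y axis turned 0.65 rad counter-clockwise.
- knob_right_grip (a point): the same on the right T knob (y = -130 mm on the press)
- knob_left (a joint): turn of the left knob, rad, grows clockwise from above; starts between 0 and 0.3, stop at 1.3. The bar lies along the press's y at 0.65. Friction 0.08 N m; it stays where it is left
- knob_right (a joint): the same for the right knob
- bolt_hub (a point): top of the hub of the centre bolt, on its axis, 136 mm above the worktop at sink 0; it goes down with the bolt
- crank_handle (a point): centre of the crank's black round handle, an upright sleeve 16 mm in diameter, 36 mm long, spinning freely on its pin 35 mm beside the bolt's axis. About 156 mm above the worktop at sink 0; the crank arm's top lies 26 mm below this centre, the pin's top 41 mm above it. The sleeve also slides 19 mm up and 6 mm down its pin (0.7 N; stays put), so the bolt can drop while it is gripped at constant height.
- bolt (a joint): turn of crank and bolt, rad, grows forward (clockwise from above), friction 0.05 N m. At 1.55 the crank points along the press's -x; it starts between 1.1 and 2.0. The thread begins somewhere between -0.5 and +0.5 (it differs): turned backward past it, the bolt drops one lead. Turned forward without that drop, it binds within 3 rad.
- bolt_sink (a joint): how far the bolt has sunk, m. Unstarted 0 to 0.004; on turning backward it climbs slowly to 0, then drops at once to 0.008 by its weight. Lead 8 mm per turn: one turn forward from the drop gives 0.016; limit 0.024. The gap between hub and boss is 26 mm less the sink. Turned back farther after the drop, it climbs again and binds about 2.2 rad on.
- dropper: brown dropper bottle 33 x 34 x 102 mm, loose, behind the right end of the press; origin at the centre of its underside
- carton: small grey carton 28 x 31 x 75 mm, loose, behind the press; origin at the centre of its underside
- pot: low round pot 91 mm across, 44 mm high, loose, left of the press; origin at the centre of its underside
- crank_grip: the black handle sleeve itself (16 x 36 mm); origin at the centre of its lower end, 18 mm below point crank_handle

How it is judged (in metres and radians):
On the way, in this order (a step that is already met when the one before it is completed fails the run):
1. both captive knobs are turned to their stops (value of joint each of knob_left, knob_right above 1.2 rad), for 0.1 s.
2. the bolt, turned backward, has dropped into its thread (value of joint bolt_sink above 0.0065 m and value of joint bolt below 1 rad), for 0.1 s.
At the end, for the whole second after the job is handed in: Both knobs are at their stops (within 0.1 rad), the bolt has been turned forward one turn from the drop (sunk 16 mm, within 1.2 mm, which is about 0.15 turn), it is at rest, and the fingers still grip the crank's handle with more than 1 N (all of step 1 and value of joint bolt_sink between 0.0148 and 0.0172 m and value of joint bolt above 4.5 rad and velocity of joint bolt between -0.1 and 0.1 rad/s and contact force between the fingers and crank_grip above 1 N); the arm keeps its last pose, push and grip.
It fails at once if the brown dropper bottle is pushed more than 40 mm or tipped over (distance of dropper from where it was at the start of the episode above 0.04 m or angle between dropper's own z axis and vertical above 0.6 rad).
It fails at once if the small grey carton is pushed more than 40 mm or tipped over (distance of carton from where it was at the start of the episode above 0.04 m or angle between carton's own z axis and vertical above 0.6 rad).
It fails at once if the low white pot is pushed more than 40 mm or tipped over (distance of pot from where it was at the start of the episode above 0.04 m or angle between pot's own z axis and vertical above 0.6 rad).
It also fails if it takes over 72 s, if anything falls off the work surface, if the arm or the gripper's body presses on something with over 40 N, if the wrist force passes 120 N, or if a joint passes its speed limit or range.

ROBOT

A 6-joint arm with a two-finger parallel gripper is mounted at the origin on a cart in front of the work surface, level with it; the furniture and walls round the work are solid. World frame = base frame: x ahead of the robot, y to its left, z up, the work surface at z = 0. Lengths are in mm, angles in rad, forces in N, time in s.
With the tool pointing down it reaches from about 275 to 750 mm from the base axis. Payload 10.2 kg.
Tool frame: the origin (TCP) lies midway between the tips of the shut fingers; the grasp point (between the pads) lies 19 mm behind it; z points along the fingers, y is the line along which they close (so a half turn about z gives the same grasp; the last joint's range is limited). The gripper opens to 85 mm and grips with 20 to 120 N. Pads are 22 mm wide; open, the fingers measure 114 mm over their backs; the gripper's body (76 mm by 85 mm) begins 54 mm behind the grasp point. The pads swing forward as they close: fully open they stand 13 mm farther back than shut.
Start: joints at [-1.478, 0.313, 1.498, -0, 1.331, -0.223], TCP at [163.04, -499.048, 198.394] pointing down, gripper open.
Joint ranges: [-2.94, 2.94], [-0.97, 2.17], [0.19, 2.56], [-1.23, 4.37], [0.02, 3.11], [-2.88, 2.88]. Speed limits (rad/s): [2.39, 2.39, 3.01, 3.14, 3.14, 3.14].

INTERFACE

Orientations are given as a unit quaternion [w, x, y, z].
In Python, from rig import ctrl gives the robot as it stands.
- The arm moves only by the tool send_rows, never from a script. Its argument "targets" is a list of rows, each a list of 7 numbers: the closure, from -1 (fully open) to 1 (shut), so that 0 is half open, then the shift along the tool's x, y, z in m, then the turn, a rotation vector about the tool's x, y, z in rad. In form: [[claw, dx, dy, dz, ax, ay, az], ...]. A call has exactly 10 rows; each row shifts and turns the commanded pose from where the row before left it, along the tool's axes as they then stand; what a row does not reach is not made up. A row lasts 1/8 s, in which the tool goes at most 62.5 mm and 10.7 degrees, less where a joint would pass 70% of its speed; a pose out of reach is approached as far as the arm can. A call with a gripper value outside its range is refused whole. The fingers move at their own pace and stop on an object; "squeeze" is the grip in N (left out, the last holds). Time passes only in rows, so rows that do not move let the fingers close, or fill a call up. It gives the time, the measured TCP pose, the force, the opening and the grip force at its end, in the units of the state.
- ctrl.sense(): the state, without advancing time (a new reading comes with each control period).
- ctrl.capture(name): name is "scene" or "side" or "wrist"; returns a dict with "img" (400x640x3 uint8, red, green, blue), "camera_matrix" (3x3 intrinsics, pixels), "R" (3x3) and "t" (3): a world point X has camera coordinates R X + t. Camera axes: x right, y down, z forward; pixel columns grow to the right and rows downward; lengths in mm; the calibration is good to about 2 mm. A picture is of the moment at which its call begins. There is no depth.
- ctrl.finish_job(): hands the job in; it is judged then, once.
Trained networks look in a picture, given as the dict that the camera call returned (one of the last four; its "shot" number tells which), for a name from the list of things; names that differ only in an ending like _2 or _b are one class to them, and where a whole thing is asked for, a point or a joint stands for the part that bears it (a point fixed in the world has none). Each returns a list of dicts, best first, with "score" (0 to 1); they miss things now and then, are a little off and sometimes report something else, mostly with a low value. They report only what shows in the picture. A call takes as long as a camera call.
- ctrl.boxes_of(query, picture): "extent" ([left, top, width, height] in pixels, round what is visible of it).
- ctrl.landmark_of(query, picture): "point" ([column, row] in pixels: a listed point, or the origin of a listed thing).
The state is a dict: "time_s": time; "joints": joint angles; "dq": joint speeds; "tau": joint torques, N m; "eef_pos": TCP position; "ee_rot": TCP orientation; "force": force on the tool from outside, world axes, zero at the start; "wrist_torque": the same for the moment, N m; "grip_width": opening from 0.0 (shut) to 1.0 (fully open); "grip_force": force on a finger pad.
Only numpy, scipy, OpenCV 4.12 (cv2) and the standard library are available. Lean on these libraries where they do the work, as an engineer would, in place of code of your own. Each camera call takes 0.05 s, during which the arm holds its last target. There are 200 camera calls.

## Working session

There is one attempt and no reset: what is moved stays moved. The work goes in short steps, Python scripts to look and compute and a tool call to move; the robot and the scene stay as the last step left them, time stands still between calls to the robot, and variables do not carry over. Pictures are saved under pics/ and viewed, at most 10 in all, crops included, and the job is handed in when it is done.

Besides the shell and the picture viewer there is one more tool, called by a JSON object that holds its "method" and its "body". send_rows: Moves the arm, as the interface text tells. Its arguments: {"type":"object","properties":{"targets":{"type":"array"},"squeeze":{"type":"number"}},"required":["targets"]}

```bash
ls; mkdir -p pics; cat > h.py <<'E'
import numpy as np, cv2
from rig import ctrl
from scipy.spatial.transform import Rotation as Ro
def ray(c,p):
    K=np.array(c["camera_matrix"]);R=np.array(c["R"]);t=np.array(c["t"]).ravel()
    d=R.T@np.linalg.solve(K,[p[0],p[1],1.]);o=-R.T@t
    return o,d/np.linalg.norm(d)
def atz(c,p,z):
    o,d=ray(c,p);return o+d*(z-o[2])/d[2]
def tri(cps):
    A=np.zeros((3,3));b=np.zeros(3)
    for c,p in cps:
        o,d=ray(c,p);M=np.eye(3)-np.outer(d,d);A+=M;b+=M@o
    x=np.linalg.solve(A,b)
    return x,[np.linalg.norm((np.eye(3)-np.outer(ray(c,p)[1],ray(c,p)[1]))@(x-ray(c,p)[0])) for c,p in cps]
def proj(c,X):
    v=np.array(c["R"])@np.array(X,float)+np.array(c["t"]).ravel();v=np.array(c["camera_matrix"])@v;return v[:2]/v[2]
def save(c,n): cv2.imwrite(f"pics/{n}.png",c["img"][:,:,::-1])
E
python3 - <<'E'
from h import *
np.set_printoptions(precision=1,suppress=True)
s=ctrl.sense();print({k:np.round(v,3) for k,v in s.items()})
z=dict(press=0,knob_left_grip=124,knob_right_grip=124,bolt_hub=136,crank_handle=156,dropper=0,carton=0,pot=0)
C={n:ctrl.capture(n) for n in("scene","side")}
ims=[C[n]["img"] for n in C]
cv2.imwrite("pics/a.png",cv2.resize(np.vstack(ims),(480,600))[:,:,::-1])
for n in C: save(C[n],n)
for q in z:
    ps=[]
    for n,c in C.items():
        l=ctrl.landmark_of(q,c)
        if l: print(q,n,np.array(l[0]["point"]),round(l[0]["score"],2),atz(c,l[0]["point"],z[q]));ps.append((c,l[0]["point"]))
    if len(ps)>1: x,r=tri(ps);print("  tri",x,np.round(r,1))
E
```

```text
pics
{'time_s': np.float64(0.0), 'joints': array([-1.5,  0.3,  1.5, -0. ,  1.3, -0.2]), 'dq': array([-0., -0.,  0.,  0.,  0.,  0.]), 'tau': array([  0. , -41.2, -26. ,  -0. ,   0. ,  -0. ]), 'eef_pos': array([ 163. , -498.7,  197.8]), 'ee_rot': array([-0. ,  1. ,  0.2,  0. ]), 'force': array([ 0.1, -0. ,  0.8]), 'wrist_torque': array([0. , 0. , 0.1]), 'grip_force': np.float64(0.0), 'grip_width': np.float64(1.001)}
press scene [342.1 255.8] 0.65 [492.5  36.8   0. ]
press side [337.9 242.5] 0.76 [504.6  42.3   0. ]
  tri [500.7  36.6  -3.5] [6.5 6.5]
knob_left_grip scene [298.8 258.9] 0.67 [490.8 174.2 124. ]
knob_left_grip side [352.2 192.6] 0.46 [505.3 -40.6 124. ]
  tri [392.7 222.1 249.4] [26. 26.]
knob_right_grip scene [374.5 199. ] 0.44 [498.3 -74.3 124. ]
knob_right_grip side [361.7 188. ] 0.69 [498.4 -86.7 124. ]
  tri [491.4 -68.4 132.2] [2.1 2.1]
bolt_hub scene [342.3 223.1] 0.58 [490.9  43.8 136. ]
bolt_hub side [340.3 203.8] 0.84 [480.6  72.2 136. ]
  tri [502.9  31.6 116. ] [0.6 0.6]
crank_handle scene [354.  222.9] 0.41 [462.5  36.8 156. ]
crank_handle side [352.8 198.3] 0.59 [447.5  64.4 156. ]
  tri [470.5  24.6 137.5] [1.9 1.9]
dropper scene [383.9 164.4] 0.68 [ 647.9 -300.9    0. ]
dropper side [352.3 196.1] 0.73 [ 634.3 -284.5    0. ]
  tri [ 653.1 -313.3  -13. ] [3.2 3.2]
carton scene [258.2 233.8] 0.91 [694.2 149.7   0. ]
carton side [263.4 239.8] 0.61 [697.6 137.6   0. ]
  tri [685.3 153.7  10.9] [0.9 0.9]
pot scene [230.3 342.3] 0.64 [496.7 370.1   0. ]
pot side [273.3 300.4] 0.73 [490.5 365.2   0. ]
  tri [491.2 369.5   3.9] [3.5 3.5]
```

View pics/scene.png

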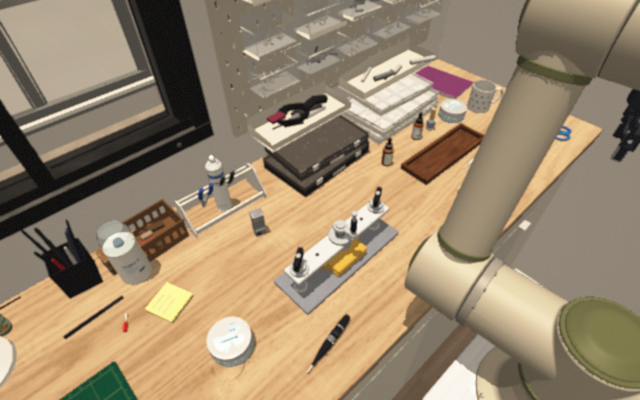

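View pics/side.png

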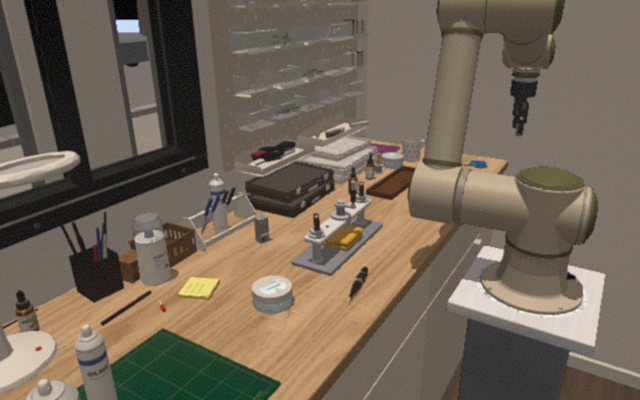

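```bash
cat >> h.py <<'E'
def yawq(q): # direction of tool y (closing line) for down-pointing tool, mod pi
    y=Ro.from_quat([q[1],q[2],q[3],q[0]]).apply([0,1,0]);return np.arctan2(y[1],y[0])
def rows(P,yaw,n,p0=None,q0=None):
    """n equal rows to TCP P with tool y at world angle yaw (mod pi), tool down"""
    s=ctrl.sense();p=np.array(s["eef_pos"],float);q=np.array(s["ee_rot"])
    R0=Ro.from_quat([q[1],q[2],q[3],q[0]])
    d=[ ]
    for k in (-1,0,1,2):
        y=yaw+k*np.pi; a=(y-yawq(q)+np.pi)%(2*np.pi)-np.pi; d.append(a)
    a=min(d,key=abs)
    y=yawq(q)+a
    Rt=Ro.from_matrix(np.array([[-np.sin(y)*-1,np.cos(y),0],[-np.cos(y),np.sin(y),0],[0,0,-1]]))
    rv=(R0.inv()*Rt).as_rotvec()
    out=[];R=R0;D=(np.array(P)-p)/n/1000
    for i in range(n):
        out.append(list(np.round(R.inv().apply(D),4))+list(np.round(rv/n,3)));R=R*Ro.from_rotvec(rv/n)
    print("pos",np.round(p,1),"yaw",round(yawq(q),3),"turn",np.round(rv,3))
    for r in out: print([float(x) for x in r])
E
python3 - <<'E'
from h import *
np.set_printoptions(precision=3,suppress=True)
s=ctrl.sense();c=ctrl.capture("wrist");q=s["ee_rot"];R0=Ro.from_quat([q[1],q[2],q[3],q[0]])
R=np.array(c["R"]);o=-R.T@np.array(c["t"]).ravel()
print("cam in tool",R0.inv().apply(o-s["eef_pos"]),"fwd",R0.inv().apply(R[2]),"right",R0.inv().apply(R[0]),c["camera_matrix"][0][0])
print(R0.as_matrix())
rows([440,44,330],np.pi/2,10)
E
```

```text
cam in tool [  73.827    0.847 -173.959] fwd [-0.29   0.001  0.957] right [ 0.001  1.    -0.001] 352.3434202396229
[[ 0.951  0.311  0.   ]
 [ 0.311 -0.951 -0.   ]
 [ 0.     0.    -1.   ]]Traceback (most recent call last):
  File "<stdin>", line 7, in <module>
  File "h.py", line 30, in rows
    Rt=Ro.from_matrix(np.array([[-np.sin(y)*-1,np.cos(y),0],[-np.cos(y),np.sin(y),0],[0,0,-1]]))
  File "scipy/spatial/transform/_rotation.pyx", line 1143, in scipy.spatial.transform._rotation.Rotation.from_matrix
ValueError: Non-positive determinant (left-handed or null coordinate frame) in rotation matrix 0: [[-1.  0.  0.]
 [-0. -1.  0.]
 [ 0.  0. -1.]].
```

```bash
sed -i 's/\[\[-np.sin(y)\*-1,np.cos(y),0\],\[-np.cos(y),np.sin(y),0\]/[[-np.sin(y),np.cos(y),0],[np.cos(y),np.sin(y),0]/' h.py
python3 - <<'E'
from h import *
rows([495,44,270],np.pi/2,10)
E
```

```text
pos [ 163.1 -499.   198.4] yaw -1.255 turn [ 0.    -0.     0.316]
[0.0484, -0.0413, -0.0072, 0.0, -0.0, 0.032]
[0.0471, -0.0428, -0.0072, 0.0, -0.0, 0.032]
[0.0457, -0.0443, -0.0072, 0.0, -0.0, 0.032]
[0.0443, -0.0457, -0.0072, 0.0, -0.0, 0.032]
[0.0428, -0.0471, -0.0072, 0.0, -0.0, 0.032]
[0.0413, -0.0484, -0.0072, 0.0, -0.0, 0.032]
[0.0398, -0.0497, -0.0072, 0.0, -0.0, 0.032]
[0.0382, -0.0509, -0.0072, 0.0, -0.0, 0.032]
[0.0366, -0.0521, -0.0072, 0.0, -0.0, 0.032]
[0.0349, -0.0532, -0.0072, 0.0, -0.0, 0.032]
```

{"method": "send_rows", "body": {"targets": [[-1, 0.0484, -0.0413, -0.0072, 0, 0, 0.0316], [-1, 0.0471, -0.0428, -0.0072, 0, 0, 0.0316], [-1, 0.0457, -0.0443, -0.0072, 0, 0, 0.0316], [-1, 0.0443, -0.0457, -0.0072, 0, 0, 0.0316], [-1, 0.0428, -0.0471, -0.0072, 0, 0, 0.0316], [-1, 0.0413, -0.0484, -0.0072, 0, 0, 0.0316], [-1, 0.0398, -0.0497, -0.0072, 0, 0, 0.0316], [-1, 0.0382, -0.0509, -0.0072, 0, 0, 0.0316], [-1, 0.0366, -0.0521, -0.0072, 0, 0, 0.0316], [-1, 0.0349, -0.0532, -0.0072, 0, 0, 0.0316]], "squeeze": 40}}

```text
time_s: 2.2
eef_pos: [487.8, 32.8, 269.1]
ee_rot: [0.0, 1.0, -0.001, 0.0]
force: [1.0, -0.2, 0.3]
grip_width: 1.004
grip_force: 0.0
```

```bash
python3 - <<'E'
from h import *
np.set_printoptions(precision=1,suppress=True)
s=ctrl.sense();print(s["time_s"],s["eef_pos"],yawq(s["ee_rot"]))
z=dict(press=0,knob_left_grip=124,knob_right_grip=124,bolt_hub=136,crank_handle=156)
C={n:ctrl.capture(n) for n in("wrist","scene","side")}
save(C["wrist"],"w1")
for q in z:
    for n,c in C.items():
        for l in ctrl.landmark_of(q,c)[:2]: print(q,n,np.array(l["point"]),round(l["score"],2),atz(c,l["point"],z[q]))
    if "knob" in q:print(ctrl.boxes_of(q,C["wrist"])[:2])
E
```

```text
2.2 [487.8  32.8 269.1] -1.5718658884840773
press wrist [306.5 148.1] 0.95 [494.3  45.3   0. ]
press scene [340.9 254.8] 0.82 [496.7  36.8   0. ]
press side [339.4 244.2] 0.65 [495.9  49.    0. ]
knob_left_grip wrist [160.2 169.3] 0.65 [493.7 176.7 124. ]
knob_left_grip scene [295.2 260.8] 0.77 [492.3 182.9 124. ]
knob_left_grip side [315.  220.6] 0.54 [496.2 173.5 124. ]
[{'extent': [134.2, 148.2, 61.2, 45.7], 'score': 0.61}]
knob_right_grip wrist [445.7 163.2] 0.97 [499.2 -86.1 124. ]
knob_right_grip scene [375.5 198.1] 0.55 [498.6 -78.3 124. ]
knob_right_grip side [361.5 187. ] 0.68 [502.7 -93.6 124. ]
[{'extent': [415.2, 142.5, 60.4, 40.2], 'score': 0.58}]
bolt_hub wrist [296.8 169.5] 0.98 [496.   50.1 136. ]
bolt_hub scene [338.1 221.7] 0.65 [500.4  47.8 136. ]
bolt_hub side [340.3 198.6] 0.68 [498.4  40.9 136. ]
crank_handle wrist [308.3 213.2] 0.53 [461.9  39.6 156. ]
crank_handle scene [353.5 220.1] 0.46 [468.8  31.8 156. ]
crank_handle side [351.8 198.4] 0.66 [449.4  66.3 156. ]
crank_handle side [338.1 242.9] 0.41 [356.4 300.3 156. ]
```

View pics/w1.png

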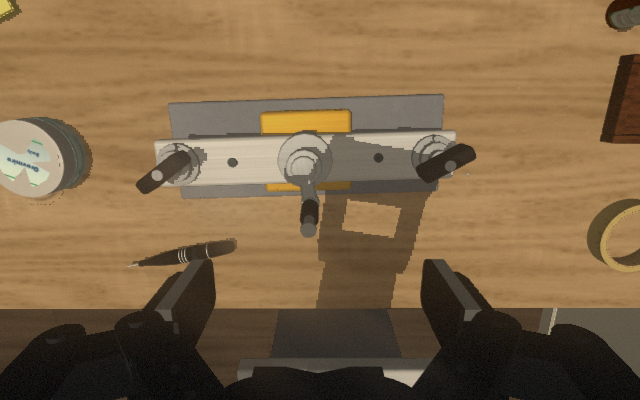

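```bash
python3 - <<'E'
from h import *
print(np.round(ctrl.sense()["joints"],2))
c=ctrl.capture("wrist")
for y in (176.7,172): print(proj(c,[493.7,y,138]),proj(c,[493.7,y,110]))
print(proj(c,[499.2,-86.1,138]))
# dark bar minAreaRect
im=c["img"].astype(int);m=((im.max(2)<75)).astype(np.uint8)
for x0,x1 in((125,200),(410,480)):
    sub=np.zeros_like(m);sub[140:200,x0:x1]=m[140:200,x0:x1]
    n,L,st,ce=cv2.connectedComponentsWithStats(sub);k=1+np.argmax(st[1:,4])
    pts=np.argwhere(L==k)[:,::-1].astype(np.float32);print(cv2.minAreaRect(pts),st[k])
rows([494,176,185],0.56,15)
E
```

```text
[-0.18  0.19  1.48  0.    1.48  1.39]
[150.86606885 171.56690255] [164.06262547 165.2404786 ]
[156.19731017 171.56880576] [168.97039803 165.24236851]
[449.25226422 165.54568049]
((147.41464233398438, 180.768310546875), (16.71059226989746, 25.92484474182129), 51.34019088745117) [134 171  29  22 296]
((443.21697998046875, 160.49057006835938), (23.602245330810547, 60.705360412597656), 60.945396423339844) [ 414  143   60   40 1133]
pos [487.   30.8 268.7] yaw -1.571 turn [-0.    -0.     1.011]
[0.0005, -0.0097, 0.0056, -0.0, -0.0, 0.067]
[-0.0002, -0.0097, 0.0056, -0.0, -0.0, 0.067]
[-0.0008, -0.0097, 0.0056, -0.0, -0.0, 0.067]
[-0.0015, -0.0096, 0.0056, -0.0, -0.0, 0.067]
[-0.0021, -0.0095, 0.0056, -0.0, -0.0, 0.067]
[-0.0028, -0.0093, 0.0056, -0.0, -0.0, 0.067]
[-0.0034, -0.0091, 0.0056, -0.0, -0.0, 0.067]
[-0.004, -0.0088, 0.0056, -0.0, -0.0, 0.067]
[-0.0046, -0.0085, 0.0056, -0.0, -0.0, 0.067]
[-0.0051, -0.0082, 0.0056, -0.0, -0.0, 0.067]
[-0.0057, -0.0079, 0.0056, -0.0, -0.0, 0.067]
[-0.0062, -0.0075, 0.0056, -0.0, -0.0, 0.067]
[-0.0067, -0.007, 0.0056, -0.0, -0.0, 0.067]
[-0.0071, -0.0066, 0.0056, -0.0, -0.0, 0.067]
[-0.0076, -0.0061, 0.0056, -0.0, -0.0, 0.067]
```

```bash
sed -i 's/    a=min(d,key=abs)/    a=min(d,key=abs) if not exact else yaw-yawq(q)/; s/p0=None,q0=None/exact=False/' h.py
sed -i 's|rv=(R0.inv()\*Rt).as_rotvec()|rv=np.array([0,0,-a])|' h.py
python3 - <<'E'
from h import *
rows([494,174,185],0.56,13,True)
E
```

```text
pos [487.   30.8 268.7] yaw -1.571 turn [ 0.     0.    -2.131]
[0.0005, -0.011, 0.0064, 0.0, 0.0, -0.164]
[0.0023, -0.0108, 0.0064, 0.0, 0.0, -0.164]
[0.0041, -0.0103, 0.0064, 0.0, 0.0, -0.164]
[0.0057, -0.0095, 0.0064, 0.0, 0.0, -0.164]
[0.0071, -0.0084, 0.0064, 0.0, 0.0, -0.164]
[0.0084, -0.0071, 0.0064, 0.0, 0.0, -0.164]
[0.0095, -0.0057, 0.0064, 0.0, 0.0, -0.164]
[0.0103, -0.004, 0.0064, 0.0, 0.0, -0.164]
[0.0108, -0.0023, 0.0064, 0.0, 0.0, -0.164]
[0.011, -0.0005, 0.0064, 0.0, 0.0, -0.164]
[0.011, 0.0013, 0.0064, 0.0, 0.0, -0.164]
[0.0106, 0.0031, 0.0064, 0.0, 0.0, -0.164]
[0.01, 0.0047, 0.0064, 0.0, 0.0, -0.164]
```

{"method": "send_rows", "body": {"targets": [[-1, 0.0005, -0.011, 0.0064, 0, 0, -0.164], [-1, 0.0023, -0.0108, 0.0064, 0, 0, -0.164], [-1, 0.0041, -0.0103, 0.0064, 0, 0, -0.164], [-1, 0.0057, -0.0095, 0.0064, 0, 0, -0.164], [-1, 0.0071, -0.0084, 0.0064, 0, 0, -0.164], [-1, 0.0084, -0.0071, 0.0064, 0, 0, -0.164], [-1, 0.0095, -0.0057, 0.0064, 0, 0, -0.164], [-1, 0.0103, -0.004, 0.0064, 0, 0, -0.164], [-1, 0.0108, -0.0023, 0.0064, 0, 0, -0.164], [-1, 0.011, -0.0005, 0.0064, 0, 0, -0.164]]}}

```text
time_s: 4.5
eef_pos: [492.4, 141.4, 204.4]
ee_rot: [-0.0, 0.68, 0.733, -0.0]
force: [0.1, 0.2, 0.6]
grip_width: 0.997
grip_force: 0.0
```

{"method": "send_rows", "body": {"targets": [[-1, 0.011, 0.0013, 0.0064, 0, 0, -0.164], [-1, 0.0106, 0.0031, 0.0064, 0, 0, -0.164], [-1, 0.01, 0.0047, 0.0064, 0, 0, -0.164], [-1, 0, 0, 0, 0, 0, 0], [-1, 0, 0, 0, 0, 0, 0], [-1, 0, 0, 0, 0, 0, 0], [-1, 0, 0, 0, 0, 0, 0], [-1, 0, 0, 0, 0, 0, 0], [-1, 0, 0, 0, 0, 0, 0], [-1, 0, 0, 0, 0, 0, 0]]}}

```text
time_s: 5.75
eef_pos: [493.9, 174.2, 185.4]
ee_rot: [-0.0, 0.484, 0.875, -0.0]
force: [0.4, 1.3, -0.0]
grip_width: 1.0
grip_force: 0.0
```

```bash
python3 - <<'E'
from h import *
np.set_printoptions(precision=1,suppress=True)
s=ctrl.sense();print(s["time_s"],s["eef_pos"],yawq(s["ee_rot"]),s["joints"])
c=ctrl.capture("wrist");save(c,"w2")
l=ctrl.landmark_of("knob_left_grip",c)
for k in l[:2]: print(k,atz(c,k["point"],124))
print(proj(c,[494,174,138]),proj(c,[494,174,124]))
E
```

```text
5.75 [493.9 174.2 185.4] 0.5609249327930199 [ 0.1  0.3  1.5  0.   1.3 -0.4]
{'point': [313.1, 195.5], 'score': 0.66} [489.2 175.4 124. ]
[317.8 206.8] [317.8 200.6]
```

View pics/w2.png

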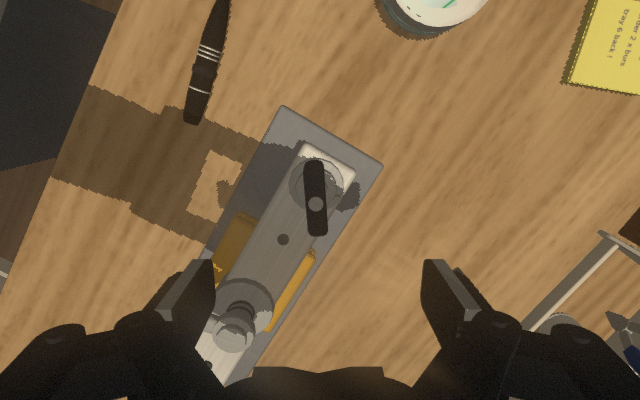

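{"method": "send_rows", "body": {"targets": [[-1, 0, -0.001, 0.025, 0, 0, -0.055], [-1, 0, 0, 0.025, 0, 0, 0], [-1, 0, 0, 0.025, 0, 0, 0], [1, 0, 0, 0, 0, 0, 0], [1, 0, 0, 0, 0, 0, 0], [1, 0, 0, 0, 0, 0, 0], [1, 0, 0, 0, 0, 0, 0], [1, 0, 0, 0, 0, 0, 0], [1, 0, 0, 0, 0, 0, 0], [1, 0, 0, 0, 0, 0, 0]], "squeeze": 40}}

```text
time_s: 7.1
eef_pos: [493.1, 173.6, 110.5]
ee_rot: [0.0, 0.459, 0.888, -0.0]
force: [-0.8, 0.0, -0.1]
grip_width: -0.002
grip_force: 0.0
```

```bash
python3 - <<'E'
from h import *
s=ctrl.sense();print({k:np.round(v,3).tolist() for k,v in s.items()},yawq(s["ee_rot"]))
E
```

```text
{'time_s': 7.1, 'joints': [0.114, 0.394, 1.626, -0.0, 1.121, -0.502], 'dq': [-0.0, 0.0, 0.0, 0.002, -0.001, -0.0], 'tau': [0.003, -42.559, -23.532, -0.0, 0.001, 0.0], 'eef_pos': [493.109, 173.637, 110.477], 'ee_rot': [0.0, 0.459, 0.888, -0.0], 'force': [-0.813, 0.008, -0.093], 'wrist_torque': [-0.017, -0.03, 0.005], 'grip_force': 0.0, 'grip_width': -0.002} 0.6159877372365862
```

```bash
python3 - <<'E'
from h import *
c=ctrl.capture("wrist");save(c,"w3");s=ctrl.sense();
print(proj(c,s["eef_pos"]),proj(c,s["eef_pos"]+np.array([0,0,19])))
cc=ctrl.capture("scene");cv2.imwrite("pics/s3.png",cv2.resize(cc["img"][150:310,230:430],None,fx=3,fy=3)[:,:,::-1])
E
```

```text
[317.94627232 234.40141719] [317.92750491 249.71267174]
```

View pics/w3.png

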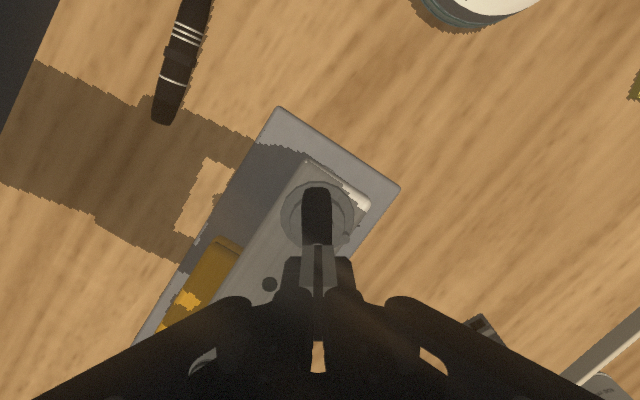

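```bash
python3 - <<'E'
from h import *
c=ctrl.capture("wrist");s=ctrl.sense();q=s["ee_rot"];R0=Ro.from_quat([q[1],q[2],q[3],q[0]])
for p in((317,188),(317,245)):
  for z in (110,124,138): print(p,z,R0.inv().apply(atz(c,p,z)-s["eef_pos"]).round(1))
E
```

```text
(317, 188) 110 [25.5 -0.5  0.5]
(317, 188) 124 [ 29.3  -0.5 -13.5]
(317, 188) 138 [ 33.1  -0.4 -27.5]
(317, 245) 110 [-6.3 -0.5  0.5]
(317, 245) 124 [  0.   -0.5 -13.5]
(317, 245) 138 [  6.4  -0.4 -27.5]
```

View pics/s3.png

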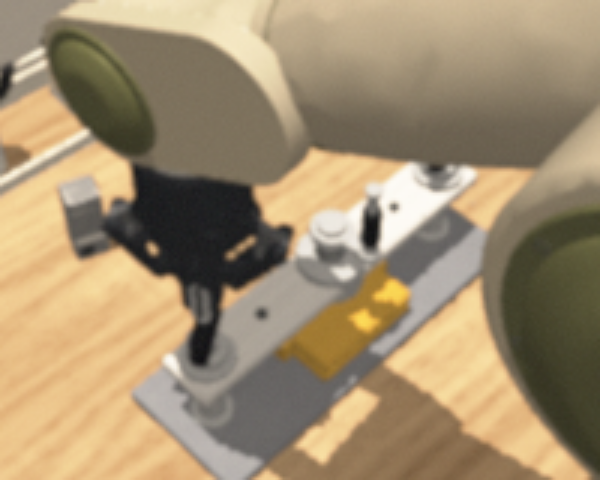

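{"method": "send_rows", "body": {"targets": [[-1, 0, 0, 0, 0, 0, 0], [-1, 0, 0, 0, 0, 0, 0], [-1, 0, 0, 0, 0, 0, 0], [-1, 0, 0, 0, 0, 0, 0], [-1, 0, 0, 0, 0, 0, 0], [-1, 0, 0, 0, 0, 0, 0], [-1, 0, 0, 0.008, 0, 0, 0], [-1, 0, 0, 0.008, 0, 0, 0], [-1, 0, 0, 0, 0, 0, 0], [-1, 0, 0, 0, 0, 0, 0]]}}

```text
time_s: 8.5
eef_pos: [493.2, 173.7, 94.5]
ee_rot: [-0.0, 0.459, 0.888, 0.0]
force: [-0.0, 0.2, 0.5]
grip_width: 1.001
grip_force: 0.0
```

```bash
python3 - <<'E'
from h import *
s=ctrl.sense();print({k:np.round(v,3).tolist() for k,v in s.items()})
c=ctrl.capture("wrist");d=ctrl.capture("side")
a=c["img"][120:360,120:520];b=cv2.resize(d["img"][140:260,260:420],None,fx=2.5,fy=2)
cv2.imwrite("pics/w4.png",np.vstack([a,b])[:,:,::-1])
E
```

```text
{'time_s': 8.5, 'joints': [0.114, 0.414, 1.643, 0.0, 1.084, -0.502], 'dq': [0.001, -0.006, -0.003, 0.0, -0.002, 0.001], 'tau': [-0.008, -42.523, -22.755, -0.0, -0.002, 0.0], 'eef_pos': [493.156, 173.652, 94.472], 'ee_rot': [-0.0, 0.459, 0.888, 0.0], 'force': [-0.045, 0.213, 0.46], 'wrist_torque': [-0.024, -0.025, -0.005], 'grip_force': 0.0, 'grip_width': 1.001}
```

View pics/w4.png

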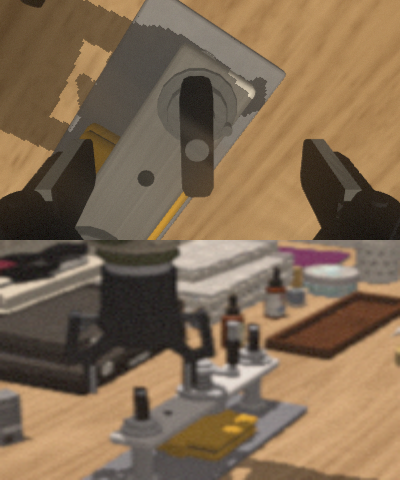

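```bash
python3 - <<'E'
from h import *
np.set_printoptions(precision=1,suppress=True)
c=ctrl.capture("wrist");d=ctrl.capture("side");s=ctrl.sense();q=s["ee_rot"];R0=Ro.from_quat([q[1],q[2],q[3],q[0]])
for p in((317,196),(317,316),(317,270),(317,214)):
  for z in (110,138): print(p,z,R0.inv().apply(atz(c,p,z)-s["eef_pos"]))
for z in (86,95,108,124,138,150): print(z,proj(d,[493,174,z]))
for yy in(-42.5,42.5):
  for dz in(-13,-43): print(yy,dz,"wrist",proj(c,s["eef_pos"]+R0.apply([0,yy,dz])),"side",proj(d,s["eef_pos"]+R0.apply([0,yy,dz])))
E
```

```text
(317, 196) 110 [ 25.8  -0.4 -15.4]
(317, 196) 138 [ 34.1  -0.3 -43.4]
(317, 316) 110 [-39.6  -0.4 -15.4]
(317, 316) 138 [-19.8  -0.3 -43.4]
(317, 270) 110 [-12.8  -0.4 -15.4]
(317, 270) 138 [  2.3  -0.3 -43.4]
(317, 214) 110 [ 16.9  -0.4 -15.4]
(317, 214) 138 [ 26.7  -0.3 -43.4]
86 [316.2 234.4]
95 [316.1 231.3]
108 [316.1 226.7]
124 [316.  220.9]
138 [315.9 215.9]
150 [315.8 211.5]
-42.5 -13 wrist [232.4 244.4] side [332.8 226.1]
-42.5 -43 wrist [215.6 274.3] side [332.8 215.4]
42.5 -13 wrist [403.4 244.6] side [299.3 227.3]
42.5 -43 wrist [420.1 274.6] side [299.  216.5]
```

{"method": "send_rows", "body": {"targets": [[-1, 0.001, -0.0004, 0.008, 0, 0, 0], [-1, 0, 0, 0.008, 0, 0, 0], [1, 0, 0, 0, 0, 0, 0], [1, 0, 0, 0, 0, 0, 0], [1, 0, 0, 0, 0, 0, 0], [1, 0, 0, 0, 0, 0, 0], [1, 0, 0, 0, 0, 0, 0], [1, 0, 0, 0, 0, 0, 0], [1, 0, 0, 0, 0, 0, 0], [1, 0, 0, 0, 0, 0, 0]], "squeeze": 40}}

```text
time_s: 9.95
eef_pos: [492.3, 174.2, 78.9]
ee_rot: [0.0, 0.459, 0.888, 0.0]
force: [-2.2, -1.3, 5.2]
grip_width: 0.16
grip_force: 59.1
```

{"method": "send_rows", "body": {"targets": [[1, 0, 0, 0, 0, 0, 0.13], [1, 0, 0, 0, 0, 0, 0.13], [1, 0, 0, 0, 0, 0, 0.13], [1, 0, 0, 0, 0, 0, 0.13], [1, 0, 0, 0, 0, 0, 0.13], [1, 0, 0, 0, 0, 0, 0.13], [1, 0, 0, 0, 0, 0, 0.13], [1, 0, 0, 0, 0, 0, 0.13], [1, 0, 0, 0, 0, 0, 0.13], [1, 0, 0, 0, 0, 0, 0.11]]}}

```text
time_s: 11.2
eef_pos: [490.1, 174.2, 78.9]
ee_rot: [-0.001, 0.899, 0.437, -0.002]
force: [-12.9, -2.8, 15.2]
grip_width: 0.159
grip_force: 71.4
```

```bash
cat > st.py <<'E'
from h import *
s=ctrl.sense();print({k:np.round(v,3).tolist() for k,v in s.items() if k not in("dq","tau")},"yaw",yawq(s["ee_rot"]))
E
python3 st.py
```

```text
{'time_s': 11.2, 'joints': [0.116, 0.432, 1.663, -0.0, 1.051, 0.783], 'eef_pos': [490.082, 174.208, 78.88], 'ee_rot': [-0.001, 0.899, 0.437, -0.002], 'force': [-12.899, -2.757, 15.161], 'wrist_torque': [-0.287, 2.269, 1.351], 'grip_force': 71.379, 'grip_width': 0.159} yaw -0.6662187086975648
```

{"method": "send_rows", "body": {"targets": [[-1, 0, 0, 0, 0, 0, 0], [-1, 0, 0, 0, 0, 0, 0], [-1, 0, 0, 0, 0, 0, 0], [-1, 0, 0, 0, 0, 0, 0], [-1, 0, 0, 0, 0, 0, 0], [-1, 0, 0, -0.04, 0, 0, 0], [-1, 0, 0, -0.04, 0, 0, 0], [-1, 0, 0, -0.03, 0, 0, 0], [-1, 0, 0, 0, 0, 0, 0], [-1, 0, 0, 0, 0, 0, 0]]}}

```text
time_s: 12.45
eef_pos: [491.7, 174.2, 187.4]
ee_rot: [-0.0, 0.899, 0.438, -0.001]
force: [-0.1, 0.3, 0.0]
grip_width: 1.0
grip_force: 0.0
```

```bash
python3 st.py; python3 - <<'E'
from h import *
rows([498,-86.5,185],0.47,10,True)
c=ctrl.capture("wrist");cv2.imwrite("pics/w5.png",c["img"][:,:,::-1])
E
```

```text
{'time_s': 12.45, 'joints': [0.116, 0.315, 1.524, 0.0, 1.304, 0.78], 'eef_pos': [491.738, 174.163, 187.417], 'ee_rot': [-0.0, 0.899, 0.438, -0.001], 'force': [-0.086, 0.318, 0.005], 'wrist_torque': [-0.022, -0.018, -0.001], 'grip_force': 0.0, 'grip_width': 1.0} yaw -0.6639985656575195
pos [491.7 174.2 187.4] yaw -0.664 turn [ 0.     0.    -1.134]
[-0.0201, 0.0166, 0.0002, 0.0, 0.0, -0.113]
[-0.0219, 0.0142, 0.0002, 0.0, 0.0, -0.113]
[-0.0233, 0.0116, 0.0002, 0.0, 0.0, -0.113]
[-0.0245, 0.0089, 0.0002, 0.0, 0.0, -0.113]
[-0.0254, 0.0061, 0.0002, 0.0, 0.0, -0.113]
[-0.0259, 0.0031, 0.0002, 0.0, 0.0, -0.113]
[-0.0261, 0.0002, 0.0002, 0.0, 0.0, -0.113]
[-0.0259, -0.0028, 0.0002, 0.0, 0.0, -0.113]
[-0.0255, -0.0057, 0.0002, 0.0, 0.0, -0.113]
[-0.0246, -0.0085, 0.0002, 0.0, 0.0, -0.113]
```

View pics/w5.png

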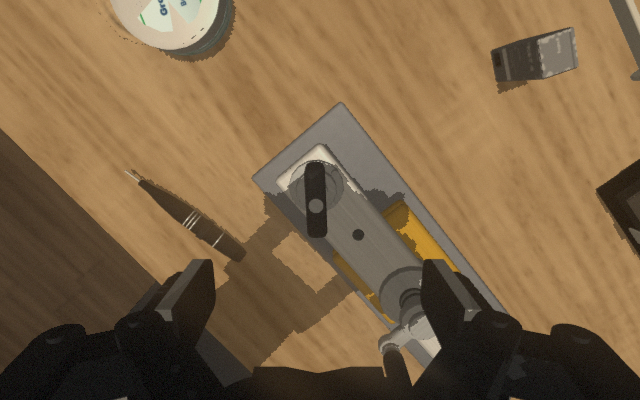

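{"method": "send_rows", "body": {"targets": [[-1, -0.0201, 0.0166, 0, 0, 0, -0.113], [-1, -0.0219, 0.0142, 0, 0, 0, -0.113], [-1, -0.0233, 0.0116, 0, 0, 0, -0.113], [-1, -0.0245, 0.0089, 0, 0, 0, -0.113], [-1, -0.0254, 0.0061, 0, 0, 0, -0.113], [-1, -0.0259, 0.0031, 0, 0, 0, -0.113], [-1, -0.0261, 0.0002, 0, 0, 0, -0.113], [-1, -0.0259, -0.0028, 0, 0, 0, -0.113], [-1, -0.0255, -0.0057, 0, 0, 0, -0.113], [-1, -0.0246, -0.0085, 0, 0, 0, -0.113]]}}

```text
time_s: 13.75
eef_pos: [497.5, -87.2, 187.3]
ee_rot: [-0.001, 0.523, 0.852, -0.0]
force: [0.3, -0.7, -0.0]
grip_width: 0.999
grip_force: 0.0
```

{"method": "send_rows", "body": {"targets": [[-1, 0, 0, 0, 0, 0, 0], [-1, 0, 0, 0, 0, 0, 0], [-1, 0, 0, 0, 0, 0, 0], [-1, 0, 0, 0, 0, 0, 0], [-1, 0, 0, 0, 0, 0, 0], [-1, 0, 0, 0, 0, 0, 0], [-1, 0, 0, 0, 0, 0, 0], [-1, 0, 0, 0, 0, 0, 0], [-1, 0, 0, 0, 0, 0, 0], [-1, 0, 0, 0, 0, 0, 0]]}}

```text
time_s: 15.0
eef_pos: [498.0, -86.5, 188.5]
ee_rot: [0.0, 0.525, 0.851, -0.0]
force: [0.2, 0.1, -0.5]
grip_width: 1.0
grip_force: 0.0
```

```bash
python3 st.py; python3 - <<'E'
from h import *
np.set_printoptions(precision=1,suppress=True)
c=ctrl.capture("wrist");save(c,"w6");s=ctrl.sense()
for l in ctrl.landmark_of("knob_right_grip",c)[:2]: print(l,atz(c,l["point"],124))
print(ctrl.boxes_of("knob_right_grip",c)[:1],proj(c,[498,-86.5,138]))
im=c["img"].astype(int);m=(im.max(2)<70).astype(np.uint8);m[:,:250]=0;m[:,400:]=0;m[:120]=0;m[255:]=0
n,L,st,ce=cv2.connectedComponentsWithStats(m)
for k in np.argsort(-st[1:,4])[:3]+1:
    print(st[k],cv2.minAreaRect(np.argwhere(L==k)[:,::-1].astype(np.float32)))
E
```

```text
{'time_s': 15.0, 'joints': [-0.404, 0.278, 1.571, -0.0, 1.293, -0.87], 'eef_pos': [498.019, -86.492, 188.469], 'ee_rot': [0.0, 0.525, 0.851, -0.0], 'force': [0.171, 0.086, -0.459], 'wrist_torque': [-0.037, 0.011, -0.006], 'grip_force': 0.0, 'grip_width': 1.0} yaw 0.46601096323643654
{'point': [319.4, 196.3], 'score': 0.9} [498.1 -84.2 124. ]
[{'extent': [302.1, 160.9, 37.1, 77.6], 'score': 0.61}] [317.7 205.2]
[ 309  161   23   75 1313] ((320.3794860839844, 198.00416564941406), (74.33512878417969, 21.090913772583008), 88.02507019042969)
[260 174   3   2   3] ((261.10003662109375, 174.30001831054688), (2.2360680103302, 0.4472135603427887), 26.56505012512207)
[264 176   1   1   1] ((264.0, 176.0), (0.0, 0.0), 0.0)
```

View pics/w6.png

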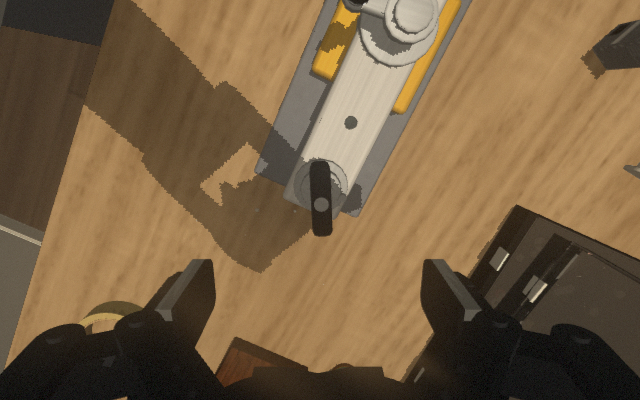

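{"method": "send_rows", "body": {"targets": [[-1, 0, 0.0015, 0.03, 0, 0, -0.03], [-1, 0, 0, 0.03, 0, 0, 0], [-1, 0, 0, 0.03, 0, 0, 0], [-1, 0, 0, 0.0195, 0, 0, 0], [1, 0, 0, 0, 0, 0, 0], [1, 0, 0, 0, 0, 0, 0], [1, 0, 0, 0, 0, 0, 0], [1, 0, 0, 0, 0, 0, 0], [1, 0, 0, 0, 0, 0, 0], [1, 0, 0, 0, 0, 0, 0]]}}

```text
time_s: 16.4
eef_pos: [500.1, -85.7, 79.7]
ee_rot: [0.001, 0.512, 0.859, 0.0]
force: [3.5, 3.6, 5.9]
grip_width: 0.157
grip_force: 43.8
```

```bash
python3 st.py
```

```text
{'time_s': 16.4, 'joints': [-0.401, 0.403, 1.706, 0.001, 1.031, -0.898], 'eef_pos': [500.131, -85.733, 79.718], 'ee_rot': [0.001, 0.512, 0.859, 0.0], 'force': [3.472, 3.576, 5.867], 'wrist_torque': [0.468, -0.328, -0.078], 'grip_force': 43.766, 'grip_width': 0.157} yaw 0.4958745042806034
```

{"method": "send_rows", "body": {"targets": [[1, 0, 0, 0, 0, 0, 0.12], [1, 0, 0, 0, 0, 0, 0.12], [1, 0, 0, 0, 0, 0, 0.12], [1, 0, 0, 0, 0, 0, 0.12], [1, 0, 0, 0, 0, 0, 0.12], [1, 0, 0, 0, 0, 0, 0.12], [1, 0, 0, 0, 0, 0, 0.12], [1, 0, 0, 0, 0, 0, 0.12], [1, 0, 0, 0, 0, 0, 0.12], [1, 0, 0, 0, 0, 0, 0.105]]}}

```text
time_s: 17.65
eef_pos: [498.3, -85.6, 79.7]
ee_rot: [-0.0, 0.905, 0.426, -0.001]
force: [-7.9, 3.1, 14.3]
grip_width: 0.15
grip_force: 71.9
```

```bash
python3 st.py
```

```text
{'time_s': 17.65, 'joints': [-0.402, 0.402, 1.708, -0.001, 1.035, 0.289], 'eef_pos': [498.323, -85.625, 79.748], 'ee_rot': [-0.0, 0.905, 0.426, -0.001], 'force': [-7.877, 3.13, 14.338], 'wrist_torque': [0.643, 1.294, 1.856], 'grip_force': 71.888, 'grip_width': 0.15} yaw -0.6899224083184303
```

{"method": "send_rows", "body": {"targets": [[-1, 0, 0, 0, 0, 0, 0], [-1, 0, 0, 0, 0, 0, 0], [-1, 0, 0, 0, 0, 0, 0], [-1, 0, 0, 0, 0, 0, 0], [-1, 0, 0, 0, 0, 0, 0], [-1, 0, 0, -0.04, 0, 0, 0], [-1, 0, 0, -0.04, 0, 0, 0], [-1, 0, 0, -0.03, 0, 0, 0], [-1, 0, 0, 0, 0, 0, 0], [-1, 0, 0, 0, 0, 0, 0]]}}

```text
time_s: 18.9
eef_pos: [499.0, -85.7, 188.1]
ee_rot: [-0.0, 0.904, 0.427, -0.0]
force: [-0.4, 0.3, -1.1]
grip_width: 1.0
grip_force: 0.0
```

```bash
python3 st.py; python3 - <<'E'
from h import *
rows([462,40,189],-np.pi/2,7,True)
c=ctrl.capture("wrist")
im=c["img"].astype(int);m=(im.max(2)<70).astype(np.uint8);m[:,:250]=0;m[:,400:]=0;m[:120]=0;m[255:]=0
n,L,st,ce=cv2.connectedComponentsWithStats(m)
k=np.argmax(st[1:,4])+1
print(st[k],cv2.minAreaRect(np.argwhere(L==k)[:,::-1].astype(np.float32)))
E
```

```text
{'time_s': 18.9, 'joints': [-0.402, 0.281, 1.568, 0.0, 1.294, 0.287], 'eef_pos': [498.987, -85.667, 188.117], 'ee_rot': [-0.0, 0.904, 0.427, -0.0], 'force': [-0.42, 0.282, -1.123], 'wrist_torque': [0.006, 0.02, -0.002], 'grip_force': 0.0, 'grip_width': 1.0} yaw -0.6890255947636872
pos [499.  -85.7 188.1] yaw -0.689 turn [0.    0.    0.882]
[0.0105, -0.0155, -0.0001, 0.0, 0.0, 0.126]
[0.0085, -0.0167, -0.0001, 0.0, 0.0, 0.126]
[0.0063, -0.0176, -0.0001, 0.0, 0.0, 0.126]
[0.004, -0.0183, -0.0001, 0.0, 0.0, 0.126]
[0.0017, -0.0186, -0.0001, 0.0, 0.0, 0.126]
[-0.0006, -0.0187, -0.0001, 0.0, 0.0, 0.126]
[-0.003, -0.0185, -0.0001, 0.0, 0.0, 0.126]
[ 304  161   25   76 1335] ((316.3680114746094, 198.65228271484375), (75.5931167602539, 21.16037368774414), 85.91438293457031)
```

{"method": "send_rows", "body": {"targets": [[-1, 0.0105, -0.0155, 0, 0, 0, 0.126], [-1, 0.0085, -0.0167, 0, 0, 0, 0.126], [-1, 0.0063, -0.0176, 0, 0, 0, 0.126], [-1, 0.004, -0.0183, 0, 0, 0, 0.126], [-1, 0.0017, -0.0186, 0, 0, 0, 0.126], [-1, -0.0006, -0.0187, 0, 0, 0, 0.126], [-1, -0.003, -0.0185, 0, 0, 0, 0.126], [-1, 0, 0, 0, 0, 0, 0], [-1, 0, 0, 0, 0, 0, 0], [-1, 0, 0, 0, 0, 0, 0]]}}

```text
time_s: 20.2
eef_pos: [462.5, 39.3, 188.7]
ee_rot: [0.0, 1.0, 0.0, -0.0]
force: [0.3, 0.1, 0.5]
grip_width: 1.0
grip_force: 0.0
```

```bash
python3 st.py; python3 - <<'E'
from h import *
np.set_printoptions(precision=1,suppress=True)
c=ctrl.capture("wrist");save(c,"w7")
for q,z in (("crank_handle",154),("bolt_hub",134),("knob_left_grip",124),("knob_right_grip",124)):
    for l in ctrl.landmark_of(q,c)[:1]: print(q,l,atz(c,l["point"],z))
print(proj(c,[462,40,154]),proj(c,[462,40,195]))
E
```

```text
{'time_s': 20.2, 'joints': [-0.168, 0.187, 1.686, -0.0, 1.269, 1.402], 'eef_pos': [462.484, 39.313, 188.709], 'ee_rot': [0.0, 1.0, 0.0, -0.0], 'force': [0.295, 0.112, 0.454], 'wrist_torque': [0.041, -0.008, 0.015], 'grip_force': 0.0, 'grip_width': 1.0} yaw -1.5705122431048633
crank_handle {'point': [316.8, 216.9], 'score': 0.59} [461.3  38.8 154. ]
bolt_hub {'point': [310.9, 158.2], 'score': 0.66} [494.9  42.7 134. ]
knob_left_grip {'point': [119.2, 157.1], 'score': 0.62} [493.7 173.7 124. ]
knob_right_grip {'point': [498.4, 149.4], 'score': 0.9} [499.2 -84.6 124. ]
[314.8 215.9] [314.3 242.6]
```

View pics/w7.png

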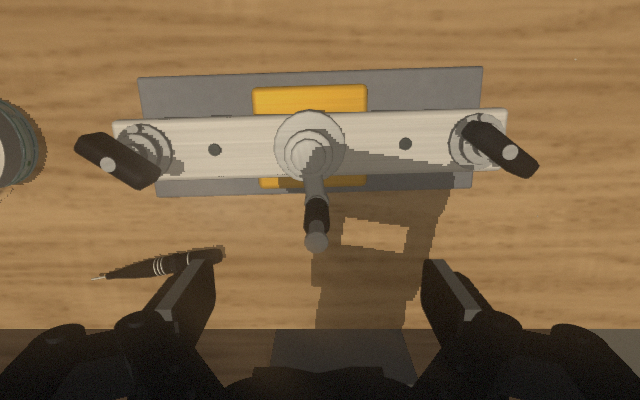

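{"method": "send_rows", "body": {"targets": [[-1, -0.0007, 0.0004, 0.026, 0, 0, 0], [-1, 0, 0, 0.026, 0, 0, 0], [-1, 0, 0, 0.025, 0, 0, 0], [1, 0, 0, 0, 0, 0, 0], [1, 0, 0, 0, 0, 0, 0], [1, 0, 0, 0, 0, 0, 0], [1, 0, 0, 0, 0, 0, 0], [1, 0, 0, 0, 0, 0, 0], [1, 0, 0, 0, 0, 0, 0], [1, 0, 0, 0, 0, 0, 0]], "squeeze": 40}}

```text
time_s: 21.7
eef_pos: [462.0, 39.5, 112.1]
ee_rot: [0.0, 1.0, -0.0, 0.0]
force: [2.6, 1.2, 0.2]
grip_width: 0.174
grip_force: 40.1
```

```bash
python3 st.py; python3 - <<'E'
from h import *
C=np.array([496.4,44.5]);s=ctrl.sense();p=s["eef_pos"][:2];v=p-C
print(v,np.hypot(*v),"theta",1.55-(np.arctan2(-v[1],-v[0])-0.022))
c=ctrl.capture("wrist");print(ctrl.landmark_of("bolt_hub",c)[:1],proj(c,[496.4,44.5,136]),proj(c,[496.4,44.5,132]))
E
```

```text
{'time_s': 21.7, 'joints': [-0.168, 0.272, 1.796, 0.0, 1.073, 1.403], 'eef_pos': [462.032, 39.458, 112.128], 'ee_rot': [0.0, 1.0, -0.0, 0.0], 'force': [2.596, 1.249, 0.215], 'wrist_torque': [-0.027, -0.445, 0.05], 'grip_force': 40.078, 'grip_width': 0.174} yaw -1.5709982993079663
[-34.36799125  -5.0423805 ] 34.7359241136132 theta 1.4263220065307882
[{'point': [302.1, 187.0], 'score': 0.75}] [303.95202887 185.99940254] [304.26841629 183.74073216]
```

```bash
cat > arc.py <<'E'
import sys
from h import *
def arc(t0,t1,n,C=(496.4,44.5),r=35,start=None):
    th=np.linspace(t0,t1,n+1);ph=np.pi+0.022+1.55-th
    P=np.c_[C[0]+r*np.cos(ph),C[1]+r*np.sin(ph)]
    if start is not None: P[0]=start
    P=np.round((P-P[0])/1000,4);d=np.diff(P,axis=0)
    print([[1,round(a,4),round(-b,4),0,0,0,0] for a,b in d.tolist()])
E
python3 - <<'E'
from arc import *
arc(1.426,-0.65,10)
E
```

```text
[[1, 0.0018, 0.007, 0, 0, 0, 0], [1, 0.0032, 0.0065, 0, 0, 0, 0], [1, 0.0045, 0.0057, 0, 0, 0, 0], [1, 0.0055, 0.0047, 0, 0, 0, 0], [1, 0.0064, 0.0034, 0, 0, 0, 0], [1, 0.007, 0.002, 0, 0, 0, 0], [1, 0.0072, 0.0006, 0, 0, 0, 0], [1, 0.0072, -0.001, 0, 0, 0, 0], [1, 0.0068, -0.0024, 0, 0, 0, 0], [1, 0.0062, -0.0038, 0, 0, 0, 0]]
```

{"method": "send_rows", "body": {"targets": [[1, 0.0018, 0.007, 0, 0, 0, 0], [1, 0.0032, 0.0065, 0, 0, 0, 0], [1, 0.0045, 0.0057, 0, 0, 0, 0], [1, 0.0055, 0.0047, 0, 0, 0, 0], [1, 0.0064, 0.0034, 0, 0, 0, 0], [1, 0.007, 0.002, 0, 0, 0, 0], [1, 0.0072, 0.0006, 0, 0, 0, 0], [1, 0.0072, -0.001, 0, 0, 0, 0], [1, 0.0068, -0.0024, 0, 0, 0, 0], [1, 0.0062, -0.0038, 0, 0, 0, 0]]}}

```text
time_s: 23.05
eef_pos: [516.0, 16.7, 111.2]
ee_rot: [0.0, 1.0, 0.0, -0.003]
force: [-11.1, -3.1, -0.5]
grip_width: 0.173
grip_force: 40.3
```

{"method": "send_rows", "body": {"targets": [[1, 0, 0, 0, 0, 0, 0], [1, 0, 0, 0, 0, 0, 0], [1, 0, 0, 0, 0, 0, 0], [1, 0, 0, 0, 0, 0, 0], [1, 0, 0, 0, 0, 0, 0], [1, 0, 0, 0, 0, 0, 0], [1, 0, 0, 0, 0, 0, 0], [1, 0, 0, 0, 0, 0, 0], [1, 0, 0, 0, 0, 0, 0], [1, 0, 0, 0, 0, 0, 0]]}}

```text
time_s: 24.3
eef_pos: [517.2, 17.4, 111.8]
ee_rot: [-0.001, 1.0, -0.0, -0.0]
force: [-1.6, 5.0, -1.1]
grip_width: 0.171
grip_force: 40.2
```

```bash
python3 st.py; python3 - <<'E'
from h import *
C=np.array([496.4,44.5]);s=ctrl.sense();p=s["eef_pos"][:2];v=p-C
print(v,np.hypot(*v),"phi-pi",(np.arctan2(v[1],v[0])-np.pi)%6.2832,"theta",1.572-(np.arctan2(v[1],v[0])-np.pi)%6.2832)
for n in("wrist","side","scene"):
    c=ctrl.capture(n);save(c,"x"+n);print(n,ctrl.landmark_of("bolt_hub",c)[:1],[proj(c,[496.4,44.5,z]).round(1) for z in(136,128)], ctrl.boxes_of("bolt_hub",c)[:1])
E
```

```text
{'time_s': 24.3, 'joints': [-0.194, 0.382, 1.64, 0.001, 1.12, 1.377], 'eef_pos': [517.159, 17.351, 111.823], 'ee_rot': [-0.001, 1.0, -0.0, -0.0], 'force': [-1.566, 4.96, -1.088], 'wrist_torque': [0.777, 0.334, 0.043], 'grip_force': 40.215, 'grip_width': 0.171} yaw -1.57098468329451
[ 20.7588141  -27.14867084] 34.175703226014235 phi-pi 2.2236126936965146 theta -0.6516126936965145
wrist [{'point': [262.6, 287.6], 'score': 0.73}] [array([259.5, 296.2]), array([262. , 287.4])] []
side [{'point': [342.9, 200.6], 'score': 0.47}] [array([340.3, 199.2]), array([340.3, 201.9])] [{'extent': [334.0, 193.8, 8.9, 21.8], 'score': 0.7}]
scene [{'point': [338.7, 226.0], 'score': 0.71}] [array([340.4, 221.9]), array([340.3, 224.2])] [{'extent': [335.4, 210.2, 14.4, 25.6], 'score': 0.76}]
```

```bash
python3 - <<'E'
from arc import *
arc(-0.65,6.28,30)
E
```

```text
[[1, -0.0069, 0.0041, 0, 0, 0, 0], [1, -0.0077, 0.0024, 0, 0, 0, 0], [1, -0.0081, 0.0006, 0, 0, 0, 0], [1, -0.0079, -0.0012, 0, 0, 0, 0], [1, -0.0075, -0.0031, 0, 0, 0, 0], [1, -0.0066, -0.0047, 0, 0, 0, 0], [1, -0.0053, -0.006, 0, 0, 0, 0], [1, -0.0038, -0.0072, 0, 0, 0, 0], [1, -0.0021, -0.0077, 0, 0, 0, 0], [1, -0.0002, -0.0081, 0, 0, 0, 0], [1, 0.0017, -0.0079, 0, 0, 0, 0], [1, 0.0033, -0.0073, 0, 0, 0, 0], [1, 0.005, -0.0064, 0, 0, 0, 0], [1, 0.0063, -0.005, 0, 0, 0, 0], [1, 0.0073, -0.0035, 0, 0, 0, 0], [1, 0.0079, -0.0017, 0, 0, 0, 0], [1, 0.0081, 0.0002, 0, 0, 0, 0], [1, 0.0078, 0.002, 0, 0, 0, 0], [1, 0.0071, 0.0037, 0, 0, 0, 0], [1, 0.0061, 0.0053, 0, 0, 0, 0], [1, 0.0048, 0.0065, 0, 0, 0, 0], [1, 0.0031, 0.0074, 0, 0, 0, 0], [1, 0.0013, 0.008, 0, 0, 0, 0], [1, -0.0005, 0.008, 0, 0, 0, 0], [1, -0.0023, 0.0078, 0, 0, 0, 0], [1, -0.0041, 0.0069, 0, 0, 0, 0], [1, -0.0055, 0.0059, 0, 0, 0, 0], [1, -0.0068, 0.0044, 0, 0, 0, 0], [1, -0.0076, 0.0028, 0, 0, 0, 0], [1, -0.008, 0.001, 0, 0, 0, 0]]
```

{"method": "send_rows", "body": {"targets": [[1, -0.0069, 0.0041, 0, 0, 0, 0], [1, -0.0077, 0.0024, 0, 0, 0, 0], [1, -0.0081, 0.0006, 0, 0, 0, 0], [1, -0.0079, -0.0012, 0, 0, 0, 0], [1, -0.0075, -0.0031, 0, 0, 0, 0], [1, -0.0066, -0.0047, 0, 0, 0, 0], [1, -0.0053, -0.006, 0, 0, 0, 0], [1, -0.0038, -0.0072, 0, 0, 0, 0], [1, -0.0021, -0.0077, 0, 0, 0, 0], [1, -0.0002, -0.0081, 0, 0, 0, 0]]}}

```text
time_s: 26.0
eef_pos: [461.4, 47.6, 112.1]
ee_rot: [0.001, 1.0, -0.0, 0.0]
force: [3.9, -3.6, 0.0]
grip_width: 0.17
grip_force: 40.3
```

{"method": "send_rows", "body": {"targets": [[1, 0.0017, -0.0079, 0, 0, 0, 0], [1, 0.0033, -0.0073, 0, 0, 0, 0], [1, 0.005, -0.0064, 0, 0, 0, 0], [1, 0.0063, -0.005, 0, 0, 0, 0], [1, 0.0073, -0.0035, 0, 0, 0, 0], [1, 0.0079, -0.0017, 0, 0, 0, 0], [1, 0.0081, 0.0002, 0, 0, 0, 0], [1, 0.0078, 0.002, 0, 0, 0, 0], [1, 0.0071, 0.0037, 0, 0, 0, 0], [1, 0.0061, 0.0053, 0, 0, 0, 0]]}}

```text
time_s: 27.25
eef_pos: [522.8, 68.9, 112.0]
ee_rot: [-0.001, 1.0, -0.0, 0.0]
force: [-1.1, 3.0, -1.3]
grip_width: 0.172
grip_force: 40.2
```

{"method": "send_rows", "body": {"targets": [[1, 0.0048, 0.0065, 0, 0, 0, 0], [1, 0.0031, 0.0074, 0, 0, 0, 0], [1, 0.0013, 0.008, 0, 0, 0, 0], [1, -0.0005, 0.008, 0, 0, 0, 0], [1, -0.0023, 0.0078, 0, 0, 0, 0], [1, -0.0041, 0.0069, 0, 0, 0, 0], [1, -0.0055, 0.0059, 0, 0, 0, 0], [1, -0.0068, 0.0044, 0, 0, 0, 0], [1, -0.0076, 0.0028, 0, 0, 0, 0], [1, -0.008, 0.001, 0, 0, 0, 0]]}}

```text
time_s: 28.5
eef_pos: [496.3, 10.4, 112.1]
ee_rot: [-0.001, 1.0, -0.0, 0.001]
force: [3.5, 13.0, -1.5]
grip_width: 0.172
grip_force: 40.3
```

{"method": "send_rows", "body": {"targets": [[1, 0, 0, 0, 0, 0, 0], [1, 0, 0, 0, 0, 0, 0], [1, 0, 0, 0, 0, 0, 0], [1, 0, 0, 0, 0, 0, 0], [1, 0, 0, 0, 0, 0, 0], [1, 0, 0, 0, 0, 0, 0], [1, 0, 0, 0, 0, 0, 0], [1, 0, 0, 0, 0, 0, 0], [1, 0, 0, 0, 0, 0, 0], [1, 0, 0, 0, 0, 0, 0]]}}

```text
time_s: 29.75
eef_pos: [495.4, 10.5, 111.8]
ee_rot: [-0.001, 1.0, -0.0, -0.001]
force: [-2.0, 10.3, 0.1]
grip_width: 0.169
grip_force: 40.5
```

```bash
python3 st.py; python3 - <<'E'
from h import *
C=np.array([496.4,44.5]);s=ctrl.sense();p=s["eef_pos"][:2];v=p-C
print(v,np.hypot(*v),"theta",2*np.pi+1.572-(np.arctan2(v[1],v[0])-np.pi)%6.2832)
for n in("wrist","side","scene"):
    c=ctrl.capture(n);print(n,[(l["point"],l["score"]) for l in ctrl.landmark_of("bolt_hub",c)[:1]],[proj(c,[496.4,44.5,z]).round(1) for z in(136,128,120)])
    for k in ("knob_left_grip","knob_right_grip"): print(k,[(l["point"],l["score"]) for l in ctrl.landmark_of(k,c)[:1]])
E
```

```text
{'time_s': 29.75, 'joints': [-0.217, 0.339, 1.704, 0.002, 1.101, 1.353], 'eef_pos': [495.362, 10.501, 111.76], 'ee_rot': [-0.001, 1.0, -0.0, -0.001], 'force': [-1.986, 10.29, 0.095], 'wrist_torque': [1.623, 0.318, -0.022], 'grip_force': 40.454, 'grip_width': 0.169} yaw -1.5710112055698642
[ -1.03808496 -33.99875478] 34.01459902928292 theta 6.314897833443979
wrist [([246.4, 243.8], 0.76)] [array([242.5, 255.4]), array([245.9, 248.1]), array([249. , 241.4])]
knob_left_grip []
knob_right_grip [([506.2, 238.5], 0.77)]
side [([339.8, 205.7], 0.49)] [array([340.3, 199.2]), array([340.3, 201.9]), array([340.2, 204.6])]
knob_left_grip [([316.5, 222.3], 0.71)]
knob_right_grip [([359.6, 186.8], 0.64)]
scene [([338.7, 229.3], 0.59)] [array([340.4, 221.9]), array([340.3, 224.2]), array([340.2, 226.4])]
knob_left_grip [([296.3, 259.3], 0.66)]
knob_right_grip [([376.5, 200.5], 0.55)]
```

```bash
python3 -c "
from rig import ctrl
print(ctrl.finish_job())"
```

```text
the job is handed in; nothing more can be done
None
```

The job is handed in at about 30 s, with no verdict returned: both knobs are against their stops, the bolt dropped into its thread and was turned forward to about 6.3 rad (one turn from the drop to within about 0.5 rad), the hub sits roughly 14–17 mm down by camera, and the handle is still gripped at 40 N.

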